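Set the air valve to its pointer and lower the sprung gauge foot onto the bush

ROBOT

A 6-joint arm with a two-finger parallel gripper is mounted at the origin on the work surface; the furniture and walls round the work are solid. World frame = base frame: x ahead of the robot, y to its left, z up, the work surface at z = 0. Lengths are in m, angles in degrees, forces in N, time in s.
With the tool pointing down it reaches from about 0.325 to 0.9 m from the base axis. Payload 6.1 kg.
Tool frame: the origin (TCP) lies between the finger pads; the fingertips stand 22 mm ahead of it and the grasp point (between the pads) lies 3 mm ahead of it; z points along the fingers, x is the direction in which the jaws open and shut, and the axes are right-handed (so a half turn about z gives the same grasp; the last joint's range is limited). The gripper opens to 87 mm and grips with 3 to 60 N. Pads are 19 mm wide; open, the fingers measure 117 mm over their backs; the gripper's body (75 mm by 190 mm) begins 51 mm behind the grasp point.
Start: joints at [-72.141, 12.628, 87.462, -0, 79.91, -7.225], TCP at [0.265, -0.566, 0.245] pointing down, gripper open.
Joint ranges: [-170.65, 170.65], [-52.31, 119.04], [5.05, 147.46], [-71.25, 251.25], [11.57, 151.72], [-153.62, 153.62]. Speed limits (degrees/s): [147.25, 147.25, 172.46, 180, 180, 180].

INTERFACE

Orientations are given as a 3x3 rotation matrix whose columns are the frame's x, y, z axes.
In Python, from cell import sensors, optics, workorder gives the robot as it stands.
- The arm moves only by the tool jog_arm, never from a script. Its argument "commands" is a list of rows, each a list of 3 entries, a list of its own where there are three numbers: the shift along the tool's x, y, z scaled (see below), then the turn about the tool's z scaled (see below), then the opening, from -1 (shut) to 1 (fully open), so that 0 is half open. In form: [[[dx, dy, dz], yaw, hand], ...]. A call has 1 to 5 rows; each row shifts and turns the pose as measured when the row begins, along the tool's axes as they then stand; what a row does not reach is not made up. The controller multiplies each number of a shift by 0.03 m and each number of a turn by 4 degrees. A row lasts 1/12 s, in which the tool goes at most 41.7 mm and 7.16 degrees, less where a joint would pass 70% of its speed; a pose out of reach is approached as far as the arm can. A call with a number of a shift or a turn outside -1 to 1 is refused whole. A call with a gripper value outside its range is refused whole. The fingers move at their own pace and stop on an object; "newtons" is the grip in N (left out, the last holds). Time passes only in rows, so rows that do not move let the fingers close. It gives the time, the measured TCP pose, the force and the opening at its end, in the units of the state.
- sensors.observe(): the state, without advancing time (a new reading comes with each control period).
- optics.get_image(name): name is "side" or "top" or "wrist"; returns a dict with "image" (420x560x3 uint8, red, green, blue), "z_map" (420x560 float32, m along the optical axis (not along the pixel's ray), 0 where there is no reading), "intrinsics" (3x3 intrinsics, pixels), "R" (3x3) and "t" (3): a world point X has camera coordinates R X + t. Camera axes: x right, y down, z forward; pixel columns grow to the right and rows downward; lengths in m; the calibration is good to about 2 mm. A picture is of the moment at which its call begins.
- workorder.finish_job(): hands the job in, once; it reports no verdict.
The state is a dict: "t": time; "joint_positions": joint angles; "joint_vel": joint speeds; "tau": joint torques, N m; "ee_pos": TCP position; "ee_rot": TCP orientation; "wrist_force": force on the tool from outside, world axes, zero at the start; "wrist_torque": the same for the moment, N m; "width": opening from 0.0 (shut) to 1.0 (fully open).
Only numpy, scipy, OpenCV 4.12 (cv2) and the standard library are available. Lean on these libraries where they do the work, as an engineer would, in place of code of your own. Each camera call takes 0.05 s, during which the arm holds its last target.

TASK

First turn the blue lever of the brass air valve until it lies in line with the red pointer on its dial. Then press the gauge's black knob down until the sprung foot sits on the bush below it with its spring squeezed by about 4 to 5 mm (the tube's lower edge stands in the green band of the foot's stem), and let go. Leave both bushes and the things round the stand where they are.

Things in the scene. Friction and masses are not known exactly. Their poses are not given: they have to be found in the camera images.
- gauge_stand: Fixed grey base plate, 160 x 310 x 12 mm (x, y, z), carrying a brass air valve (left) and a comparator gauge (right); its pose varies. Origin: centre of its underside, on the table. In its frame: valve's upright axis at x +10, y +85 mm; gauge's axis at x 0, y -90 mm; gauge column at x 47 to 73, y -106 to -74 mm, 140 mm tall, its arm and sleeve (32 mm across) at heights 105 to 138 mm
- valve_lever (a joint): Angle of the valve's lever, rad, 0 (shut) to 1.571 (fully open). At 0 it points along the stand's +y, at 1.571 along its -x: it opens anticlockwise seen from above. Starts at 0 to 0.25. Dry friction of 0.25 N m (about 4 N at the grip): it stays where it is left
- set_pointer (a joint): Angle of the red set pointer, same zero and direction as valve_lever: the lever is set when both values agree. The pointer, a flat strip on the valve's white dial (120 mm across, top 45 mm above the table), cannot be moved by the robot
- lever_grip (a point): Point in the lever's blue sleeve, 65 mm from the valve's axis, 71 mm above the table; x axis outward along the lever, z up. The sleeve is 13 mm wide, spans heights 63.5 to 78.5 mm and reaches from 35 to 91 mm from the axis; below it is free down to the dial and pointer, 48 mm above the table
- pointer_end (a point): Centre of the 14 mm red tab at the set pointer's end, 104 mm from the valve's axis, 48 mm above the table; x axis outward along the pointer, z up
- plunger (a joint): How far the gauge's plunger is pushed down, m, 0 to 0.060; starts at 0 to 0.015. Dry friction 6 N: it stays where it is left; pressing it down takes 5 to 10 N
- knob_top (a point): Centre of the flat top of the plunger's black knob, 36 mm across and 16 mm tall; 213 mm above the table at plunger 0 and lower by the plunger's value. z up
- sprung_foot (a joint): How far the foot's spring is squeezed, m: 0 hanging free, 0.010 bottomed. The foot slides up into the plunger's tube; the spring presses with about 1 N at 0 and 0.5 N more per mm. Its bare stem shows, from the tube's edge down, 2 mm steel, 5 mm green, 3 mm red, and then the disc of the foot
- foot_face (a point): Centre of the foot's flat underside (a steel disc 28 mm across, 5 mm thick), z up. At plunger 0 and spring free it is 85 mm above the table; it is lower by plunger minus sprung_foot
- tall_bush: Loose turned aluminium bush, 28 mm tall, flange 48 mm and body 34 mm across, upright, flange down. Stands on one of two round steel seats (62 mm across, tops 22 mm above the table): one under the foot, one between gauge and valve; which bush is under the foot varies. Origin: centre of its underside
- low_bush: Loose turned aluminium bush, 16 mm tall, flange 58 mm and body 45 mm across, upright, flange down, on the other of the two seats. Origin: centre of its underside
- oiler: Bystander: needle oiler, a small cream bottle with a red spout, 27 mm across, 102 mm tall, upright on the table at the stand's right end. Origin: centre of its underside
- ring_gauge: Bystander: steel ring, 64 mm across, 20 mm tall, lying on the table at the stand's right end. Origin: centre of its underside
- parts_dish: Bystander: round steel dish, 99 mm across, 18 mm tall, on the table at the stand's left end. Origin: centre of its underside
Things that resemble listed ones, but are neither listed nor needed, are in the scene too. Leave any purple look-alike of the low_bush alone.

How it is judged (in metres and radians):
On the way, in this order (a step that is already met when the one before it is completed fails the run):
1. the blue lever is in line with the red pointer (within 5 degrees) and at rest, before the foot is on the bush (angle between the x axis of lever_grip and the x axis of pointer_end, either way round below 0.087 rad and velocity of joint valve_lever between -0.03 and 0.03 rad/s), for 0.2 s.
2. the foot sits on the bush with its spring squeezed by 2 to 7 mm (value of joint sprung_foot between 0.002 and 0.007 m and horizontal distance between any of tall_bush, low_bush and foot_face below 0.012 m), for 0.2 s.
At the end, for the whole second after the job is handed in: The lever lies within 5 degrees (0.087 rad) of the red pointer and is at rest; the foot sits on the bush below it (that bush within 12 mm of the foot's centre), its spring squeezed by 2 to 7 mm, the plunger at rest (all of step 1 and all of step 2 and velocity of joint plunger between -0.003 and 0.003 m/s); the robot touches nothing.
It fails at once if a bush is moved by more than 10 mm (distance of any of tall_bush, low_bush from where it was at the start of the episode above 0.01 m).
It fails at once if the oiler, ring gauge or dish is moved by more than 15 mm (distance of any of oiler, ring_gauge, parts_dish from where it was at the start of the episode above 0.015 m).
It also fails if it takes over 48 s, if anything falls off the work surface, if the arm or the gripper's body presses on something with over 40 N, if the wrist force passes 120 N, or if a joint passes its speed limit or range.

## Working session

There is one attempt and no reset: what is moved stays moved. The work goes in short steps, Python scripts to look and compute and a tool call to move; the robot and the scene stay as the last step left them, time stands still between calls to the robot, and variables do not carry over. Pictures are saved under pics/ and viewed, and the job is handed in when it is done.

Besides the shell and the picture viewer there is one more tool, called after "Call:" as name(argument=value, ...), one argument or row to a line, values as JSON. jog_arm: Moves the arm, as the interface text tells. Its arguments: {"type":"object","properties":{"commands":{"type":"array"},"newtons":{"type":"number"}},"required":["commands"]}

```bash
mkdir -p pics; cat > h.py <<'E'
import numpy as np, cv2, pickle
from cell import sensors, optics, workorder
def grab(n,tag):
    d=optics.get_image(n); cv2.imwrite(f'pics/{tag}.png',d['image'][:,:,::-1]); pickle.dump(d,open(f'pics/{tag}.pkl','wb')); return d
def load(tag): return pickle.load(open(f'pics/{tag}.pkl','rb'))
def ray(d,u,v,z):
    K,R,t=[np.array(d[k]) for k in('intrinsics','R','t')]
    c=-R.T@t; r=R.T@np.linalg.solve(K,[u,v,1.]); return c+r*(z-c[2])/r[2]
def pt(d,u,v):
    K,R,t=[np.array(d[k]) for k in('intrinsics','R','t')]
    z=d['z_map'][int(v),int(u)]; return R.T@(np.linalg.solve(K,[u,v,1.])*z-t)
def proj(d,X):
    K,R,t=[np.array(d[k]) for k in('intrinsics','R','t')]
    p=K@(R@np.array(X)+t); return p[:2]/p[2]
E
python3 - <<'E'
from h import *
np.set_printoptions(precision=4,suppress=True)
for n in('top','side','wrist'):
    d=grab(n,n+'0'); print(n,-np.array(d['R']).T@d['t'],np.array(d['R'])[2],d['intrinsics'][0][0])
print(sensors.observe())
E
```

```text
top [0.3372 0.0455 1.229 ] [ 0.1379 -0.0072 -0.9904] 440.17363886147336
side [ 0.3757 -1.0222  1.1488] [ 0.0894  0.7197 -0.6885] 529.3646006056302
wrist [ 0.3388 -0.5308  0.3831] [-0.2694 -0.1244 -0.955 ] 324.43549130920564
{'t': 0.15, 'joint_positions': array([-72.1417,  12.6663,  87.5098,  -0.0002,  79.9122,  -7.2238]), 'joint_vel': array([ 0.0307, -0.1221, -0.1721,  0.0277, -0.113 ,  0.0215]), 'tau': array([  0.0015, -49.5193, -38.7881,   0.0702,   0.0531,  -0.0001]), 'ee_pos': array([ 0.2648, -0.5656,  0.2437]), 'ee_rot': array([[ 0.4239, -0.9057, -0.0005],
       [-0.9057, -0.4239,  0.0015],
       [-0.0015, -0.0002, -1.    ]]), 'wrist_force': array([-0.5223, -0.0151,  0.1219]), 'wrist_torque': array([0.027 , 0.004 , 0.0335]), 'width': 1.0005373159101232}
```

View pics/top0.png

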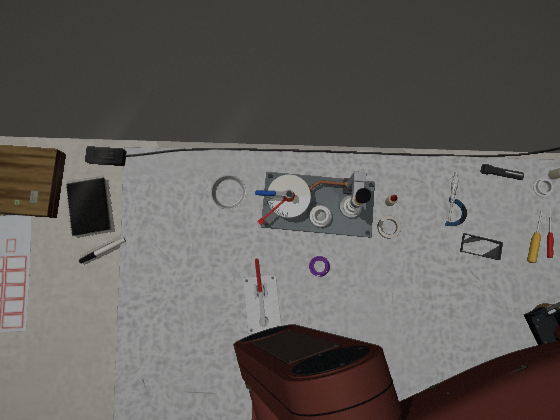

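View pics/side0.png

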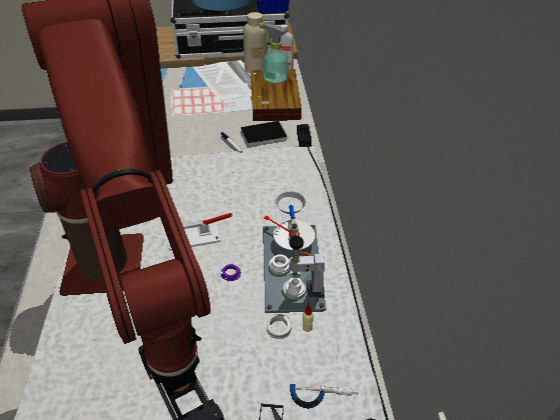

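The top view shows the stand around px (318,205). The valve is near (288,196), with the blue lever pointing left. The red pointer runs to (262,221), and the knob is at (363,196). In the side view the stand is around (293,268). I'll zoom in on both.

```bash
python3 - <<'E'
from h import *
d=load('top0')['image'][160:260,200:410,::-1]
a=cv2.resize(d,None,fx=3.8,fy=3.8,interpolation=cv2.INTER_CUBIC); cv2.imwrite('pics/ztop.png',a)
d=load('side0')['image'][180:345,210:350,::-1]
a=cv2.resize(d,None,fx=3.6,fy=3.6,interpolation=cv2.INTER_CUBIC); cv2.imwrite('pics/zside.png',a)
d=load('top0'); hsv=cv2.cvtColor(d['image'],cv2.COLOR_RGB2HSV)
H,S,V=[hsv[...,i].astype(int) for i in range(3)]
m=np.zeros(H.shape,bool); m[160:260,200:410]=1
for n,mm,z in(('blue',(abs(H-108)<12)&(S>150)&m,.0785),('red',((H<6)|(H>174))&(S>150)&m,.048)):
    c,l,st,ce=cv2.connectedComponentsWithStats(mm.astype(np.uint8))
    for i in range(1,c):
        if st[i,4]>8: 
            print(n,st[i],ce[i],ray(d,*ce[i],z))
E
```

```text
blue [255 191  21   5  89] [265.53932584 192.74157303] [0.54110776 0.08332227 0.0785    ]
red [391 195   6   6  30] [393.5        197.66666667] [ 0.54317294 -0.26478131  0.048     ]
red [258 196  37  29  87] [273.81609195 209.62068966] [0.50079947 0.06040522 0.048     ]
```

View pics/ztop.png

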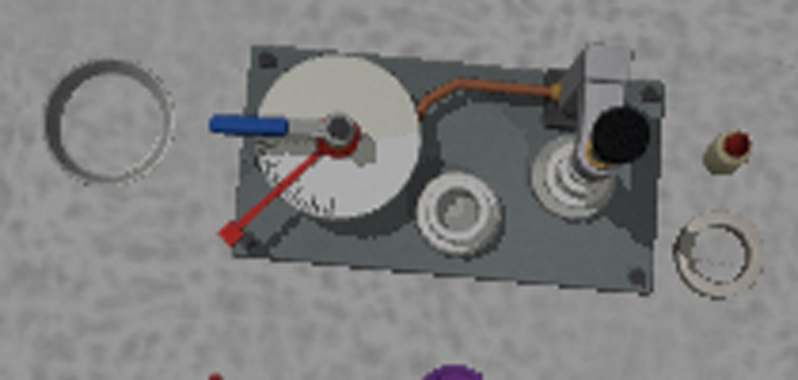

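View pics/zside.png

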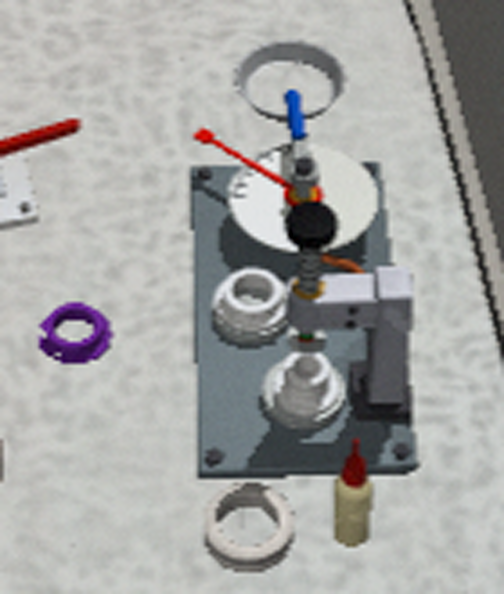

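```bash
python3 - <<'E'
from h import *
np.set_printoptions(precision=4,suppress=True)
d=load('top0')
# plate corners
c=[(250,45),(663,82),(652,293),(235,255)]
P=np.array([ray(d,u/3.8+200,v/3.8+160,.012) for u,v in c]); print(P)
# local: c0=(+x,+y) c1=(+x,-y) c2=(-x,-y) c3=(-x,+y)
L=np.array([[.08,.155],[.08,-.155],[-.08,-.155],[-.08,.155]])
A=P[:,:2]; m=A.mean(0); Hm=L.T@(A-m); th=np.arctan2(Hm[0,1]-Hm[1,0],Hm[0,0]+Hm[1,1])
R=np.array([[np.cos(th),-np.sin(th)],[np.sin(th),np.cos(th)]])
print('stand',m,np.degrees(th)); print('resid',(L@R.T+m-A))
v=m+R@[.01,.085]; g=m+R@[0,-.09]; print('valve',v,'gauge',g)
hsv=cv2.cvtColor(d['image'],cv2.COLOR_RGB2HSV);H,S,V=[hsv[...,i].astype(int) for i in range(3)]
# dial
mm=np.zeros(H.shape,np.uint8); mm[172:220,262:314]=((V>150)&(S<40))[172:220,262:314]
ys,xs=np.nonzero(mm); 
cs,_=cv2.findContours(mm,0,1); k=max(cs,key=cv2.contourArea); (cu,cv_),r=cv2.minEnclosingCircle(k); print('dial',cu,cv_,r,ray(d,cu,cv_,.045))
# zoomed dial
print('dial zoom',ray(d,338/3.8+200,136/3.8+160,.045))
# tab
tab=ray(d,231/3.8+200,233/3.8+160,.048); print('tab',tab, tab[:2]-v, np.linalg.norm(tab[:2]-v))
for n,p in(('tab',tab[:2]),('blue',np.array(ray(d,265.54,192.74,.0785)[:2]))):
    q=R.T@(p-v); print(n,q,np.linalg.norm(q),'joint angle',np.degrees(np.arctan2(-q[0],q[1])))
for n,uv,z in(('knob',(620,134),.21),('oiler',(738,145),.1),('ring',(720,254),.02),('dish',(110,122),.018)):
    print(n,ray(d,uv[0]/3.8+200,uv[1]/3.8+160,z))
print('knob depth',pt(d,363,195))
print('side blue etc'); s=load('side0')
for n,uv in (('knob',(312,226)),):
  print(pt(s,uv[0]/3.6+210,uv[1]/3.6+180), ray(s,uv[0]/3.6+210,uv[1]/3.6+180,.21))
t=ray(s,204/3.6+210,135/3.6+180,.048); print('tab side',t)
E
```

```text
[[ 0.6128  0.0868  0.012 ]
 [ 0.5939 -0.2207  0.012 ]
 [ 0.4367 -0.2125  0.012 ]
 [ 0.4559  0.0926  0.012 ]]
stand [ 0.5248 -0.0635] -3.3433104584005
resid [[ 0.0009 -0.0002]
 [ 0.0017 -0.0021]
 [-0.0008 -0.0011]
 [-0.0019  0.0034]]
valve [0.5398 0.0208] gauge [ 0.5196 -0.1533]
dial 288.3947448730469 195.44737243652344 21.389663696289062 [0.5414 0.0219 0.045 ]
dial zoom [0.5405 0.0203 0.045 ]
tab [0.4679 0.0946 0.048 ] [-0.0718  0.0738] 0.10294692777193822
tab [-0.076   0.0694] 0.10294692777193823 joint angle 47.584661586988304
blue [-0.0023  0.0625] 0.06252567049145333 joint angle 2.111513256597396
knob [ 0.5185 -0.1507  0.21  ]
oiler [ 0.5329 -0.253   0.1   ]
ring [ 0.4659 -0.2604  0.02  ]
dish [0.5506 0.1874 0.018 ]
knob depth [ 0.5194 -0.1506  0.2084]
side blue etc
[ 0.5195 -0.1621  0.2047] [ 0.5187 -0.167   0.21  ]
tab side [0.4683 0.0902 0.048 ]
```

Call:
jog_arm(
  commands=[
    [[0, 0, -1], 0, 1],
    [[0, 0, -1], 0, 1],
    [[-0.9, -1, 0], 0, 1],
    [[-0.9, -1, 0], 0, 1],
    [[-0.9, -1, 0], 0, 1],
  ],
  newtons=25,
)

```text
t: 0.57
ee_pos: [0.3091, -0.456, 0.302]
ee_rot: [[0.415, -0.91, -0.004], [-0.91, -0.415, 0.007], [-0.008, 0.001, -1.0]]
wrist_force: [0.4, 0.5, 0.6]
width: 0.999
```

Call:
jog_arm(
  commands=[
    [[-0.9, -1, 0], 0, 1],
    [[-0.9, -1, 0], 0, 1],
    [[-0.9, -1, 0], 0, 1],
    [[-0.9, -1, 0], 0, 1],
    [[-0.9, -1, 0], 0, 1],
  ],
)

```text
t: 0.98
ee_pos: [0.3902, -0.2636, 0.302]
ee_rot: [[0.411, -0.911, -0.003], [-0.911, -0.411, 0.007], [-0.008, 0.0, -1.0]]
wrist_force: [-0.5, 0.3, -0.4]
width: 1.005
```

Call:
jog_arm(
  commands=[
    [[-0.9, -1, 0], 0, 1],
    [[-0.9, -1, 0], 0, 1],
    [[-0.9, -1, 0], 0, 1],
    [[-0.9, -1, 0], 0, 1],
    [[-0.9, -1, 0], 0, 1],
  ],
)

```text
t: 1.4
ee_pos: [0.4711, -0.0715, 0.3028]
ee_rot: [[0.41, -0.912, -0.002], [-0.912, -0.41, 0.007], [-0.007, -0.001, -1.0]]
wrist_force: [1.6, -0.2, -0.3]
width: 1.0
```

Call:
jog_arm(
  commands=[
    [[0, 0, 0], -1, 1],
    [[0, 0, 0], -1, 1],
    [[0, 0, 0], -1, 1],
    [[0, 0, 0], -1, 1],
    [[0, 0, 0], -1, 1],
  ],
)

```text
t: 1.82
ee_pos: [0.4729, -0.0595, 0.3017]
ee_rot: [[0.718, -0.696, -0.003], [-0.696, -0.718, 0.011], [-0.01, -0.006, -1.0]]
wrist_force: [0.2, -0.9, 0.5]
width: 1.002
```

Call:
jog_arm(
  commands=[
    [[0, 0, 0], -1, 1],
    [[0, 0, 0], -1, 1],
    [[0, 0, 0], -1, 1],
    [[0, 0, 0], -1, 1],
    [[0, 0, 0], -1, 1],
  ],
)

```text
t: 2.23
ee_pos: [0.4719, -0.0585, 0.3]
ee_rot: [[0.921, -0.391, -0.006], [-0.39, -0.921, 0.012], [-0.01, -0.008, -1.0]]
wrist_force: [-1.1, 0.5, -0.1]
width: 1.0
```

Call:
jog_arm(
  commands=[
    [[0, 0, 0], -1, 1],
    [[0, 0, 0], -1, 1],
    [[0, 0, 0], -1, 1],
    [[0, 0, 0], -1, 1],
    [[0, 0, 0], -1, 1],
  ],
)

```text
t: 2.65
ee_pos: [0.4709, -0.0581, 0.2985]
ee_rot: [[0.999, -0.034, -0.009], [-0.034, -0.999, 0.012], [-0.009, -0.012, -1.0]]
wrist_force: [0.0, -0.1, -0.5]
width: 0.999
```

```bash
python3 - <<'E'
from h import *
d=grab('wrist','w1'); grab('top','top1')
o=sensors.observe(); print(o['ee_pos'],o['ee_rot'])
E
```

```text
[ 0.47085739 -0.05810648  0.29844941] [[ 0.99928415 -0.03675032 -0.00897774]
 [-0.03663716 -0.99925095  0.01246005]
 [-0.00942893 -0.01212221 -0.99988207]]
```

View pics/w1.png

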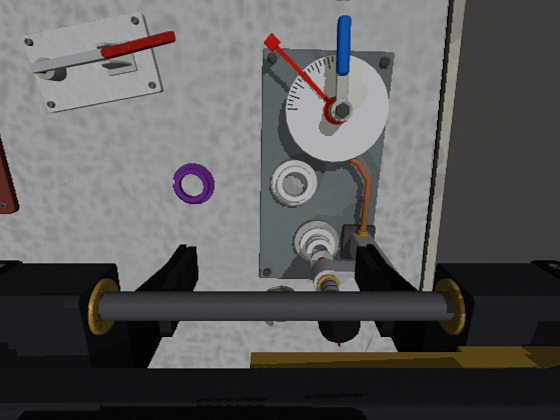

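The wrist view is clear: blue sleeve from (345,17) to (343,73), red tab at (272,42), hub at (342,111). The tall bush is under the gauge and the low bush at (294,183).

```bash
cat > meas.py <<'E'
from h import *
def meas(d):
    hsv=cv2.cvtColor(d['image'],cv2.COLOR_RGB2HSV);H,S,V=[hsv[...,i].astype(int) for i in range(3)]
    out={}
    b=((abs(H-108)<12)&(S>150)&(V>60)).astype(np.uint8); r=(((H<5)|(H>175))&(S>170)&(V>90)).astype(np.uint8)
    for n,m,z in(('blue',b,.0785),('red',r,.048)):
        c,l,st,ce=cv2.connectedComponentsWithStats(m)
        for i in range(1,c):
            if st[i,4]<40: continue
            ys,xs=np.nonzero(l==i); P=np.array([ray(d,x,y,z)[:2] for x,y in zip(xs,ys)])
            ctr=P.mean(0); 
            if not(0.40<ctr[0]<.65 and -.1<ctr[1]<.2): continue
            w,U=np.linalg.eigh(np.cov((P-ctr).T)); a=U[:,1]; 
            if a[1]<0:a=-a
            pr=(P-ctr)@a
            print(n,st[i,4],ctr,'dir deg',np.degrees(np.arctan2(a[1],a[0])),'ends',ctr+a*pr.min(),ctr+a*pr.max())
E
python3 - <<'E'
from meas import *
np.set_printoptions(precision=4,suppress=True)
for k in('w1','top1'):
    d=load(k); print(k); meas(d)
    if k=='w1':
        hsv=cv2.cvtColor(d['image'],cv2.COLOR_RGB2HSV)
        print('tab',ray(d,272,42.5,.048)); print('hub',ray(d,342,110,.075))
        m=((hsv[...,2]>170)&(hsv[...,1]<30)).astype(np.uint8); m[:50]=0;m[162:]=0;m[:,:280]=0;m[:,395:]=0
        m=cv2.morphologyEx(m,cv2.MORPH_OPEN,np.ones((5,5)))
        cs,_=cv2.findContours(m,0,1);k=cv2.convexHull(max(cs,key=cv2.contourArea));e=cv2.fitEllipse(k);print(e,ray(d,*e[0],.045))
E
```

```text
w1
blue 722 [0.5408 0.0835] dir deg 89.02751737742732 ends [0.5403 0.0565] [0.5413 0.1105]
red 624 [0.5    0.0605] dir deg 130.97442005953505 ends [0.547  0.0063] [0.4654 0.1003]
tab [0.4689 0.0941 0.048 ]
hub [0.5419 0.021  0.075 ]
((338.3745422363281, 109.3249282836914), (95.01753234863281, 107.18180847167969), 35.924781799316406) [0.5432 0.0217 0.045 ]
top1
blue 90 [0.541  0.0833] dir deg 89.671795438393 ends [0.5409 0.0581] [0.5412 0.1113]
red 69 [0.4996 0.0618] dir deg 130.62207605990915 ends [0.5425 0.0118] [0.4665 0.1004]
```

Call:
jog_arm(
  commands=[
    [[0.43, -0.97, 0], -0.35, 1],
    [[0.43, -0.97, 0], 0, 1],
    [[0.43, -0.97, 0], 0, 1],
    [[0.43, -0.97, 0], 0, 1],
    [[0.43, -0.97, 0], 0, 1],
  ],
)

```text
t: 3.17
ee_pos: [0.5398, 0.085, 0.2991]
ee_rot: [[0.999, -0.036, -0.009], [-0.036, -0.999, 0.01], [-0.01, -0.009, -1.0]]
wrist_force: [0.9, -1.3, 0.1]
width: 1.003
```

Call:
jog_arm(
  commands=[
    [[0, 0, 1], 0, 1],
    [[0, 0, 1], 0, 1],
    [[0, 0, 1], 0, 1],
    [[0, 0, 0.3], 0, 1],
    [[0, 0, 0], 0, 1],
  ],
)

```text
t: 3.58
ee_pos: [0.5424, 0.094, 0.1986]
ee_rot: [[0.999, -0.04, -0.004], [-0.04, -0.999, 0.012], [-0.004, -0.012, -1.0]]
wrist_force: [0.4, 0.6, 0.5]
width: 1.001
```

```bash
python3 - <<'E'
from meas import *
d=grab('wrist','w2'); meas(d)
o=sensors.observe(); print(o['ee_pos'],o['ee_rot'])
E
```

```text
blue 856 [0.54202825 0.0870293 ] dir deg 89.22354148994074 ends [0.54163832 0.0582579 ] [0.54239014 0.11373218]
red 684 [0.49434583 0.0690547 ] dir deg 132.6357235825985 ends [0.53695122 0.02277962] [0.46478669 0.10115982]
red 76 [0.55302531 0.02527342] dir deg 104.73480625879611 ends [0.55595195 0.0141453 ] [0.55016541 0.0361478 ]
[0.54244263 0.09390131 0.19923316] [[ 0.9991902  -0.04008426 -0.00349366]
 [-0.04003934 -0.99912488  0.01209674]
 [-0.00397549 -0.01194706 -0.99992073]]
```

View pics/w2.png

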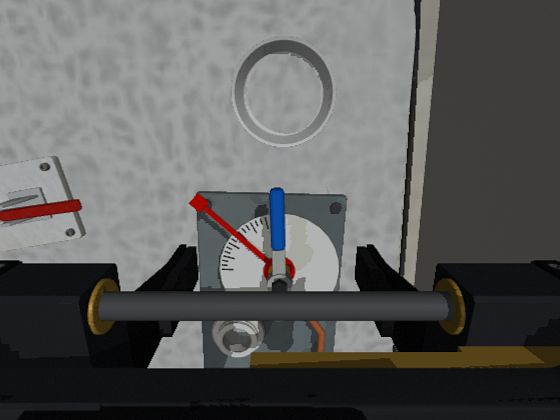

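The lever (278,190)-(279,250) lies centred between the open jaws. I'll descend and grip.

Call:
jog_arm(
  commands=[
    [[0, 0.15, 1], 0, 1],
    [[0, 0.1, 1], 0, 1],
    [[0, 0, 1], 0, 1],
    [[0, 0, 0.7], 0, 1],
    [[0, 0, 0.1], 0, 1],
  ],
)

```text
t: 4.05
ee_pos: [0.5517, 0.0862, 0.0949]
ee_rot: [[0.999, -0.047, 0.017], [-0.047, -0.999, 0.012], [0.017, -0.013, -1.0]]
wrist_force: [0.7, -0.3, -0.7]
width: 1.004
```

Call:
jog_arm(
  commands=[
    [[-0.2, 0, 0.35], 0, 1],
    [[-0.15, 0, 0.25], 0, 1],
    [[0, 0, 0], 0, 1],
  ],
)

```text
t: 4.3
ee_pos: [0.5439, 0.0863, 0.08]
ee_rot: [[0.999, -0.049, 0.023], [-0.049, -0.999, 0.012], [0.022, -0.013, -1.0]]
wrist_force: [-0.4, -0.8, -0.2]
width: 0.999
```

Call:
jog_arm(
  commands=[
    [[-0.08, 0, 0.15], 0, 0.2],
    [[0, 0, 0], 0, -0.3],
    [[0, 0, 0], 0, -1],
    [[0, 0, 0], 0, -1],
    [[0, 0, 0], 0, -1],
  ],
  newtons=12,
)

```text
t: 4.72
ee_pos: [0.5445, 0.0867, 0.0802]
ee_rot: [[0.998, -0.049, 0.031], [-0.049, -0.999, 0.012], [0.03, -0.014, -0.999]]
wrist_force: [0.3, -0.6, -0.2]
width: 0.71
```

Call:
jog_arm(
  commands=[
    [[0, 0, 0], 0, -1],
    [[0, 0, 0], 0, -1],
    [[0, 0, 0], 0, -1],
    [[0, 0, 0], 0, -1],
  ],
)

```text
t: 5.05
ee_pos: [0.5455, 0.0867, 0.0814]
ee_rot: [[0.998, -0.049, 0.033], [-0.049, -0.999, 0.012], [0.032, -0.014, -0.999]]
wrist_force: [-0.3, -0.1, 0.0]
width: 0.403
```

Call:
jog_arm(
  commands=[
    [[0, 0, 0.2], 0, -1],
    [[0, 0, 0.1], 0, -1],
    [[0, 0, 0], 0, -1],
    [[0, 0, 0], 0, -1],
    [[0, 0, 0], 0, -1],
  ],
)

```text
t: 5.47
ee_pos: [0.5448, 0.087, 0.0713]
ee_rot: [[0.998, -0.049, 0.03], [-0.049, -0.999, 0.012], [0.029, -0.014, -0.999]]
wrist_force: [-0.2, -0.5, 2.5]
width: 0.151
```

```bash
python3 - <<'E'
from meas import *
d=grab('wrist','w3')
o=sensors.observe(); print(o)
E
```

```text
{'t': 5.5167, 'joint_positions': array([  0.47345296,  12.49908386, 107.74434998,   0.82615562,
        58.02448025,   2.85835521]), 'joint_vel': array([ 0.04748763, -0.09226704,  0.1476757 ,  0.05090873, -0.08130995,
       -0.03366751]), 'tau': array([-9.07596177e-02, -4.25661957e+01, -3.28692949e+01,  1.20778223e-01,
       -6.99011609e-01, -1.24676191e-02]), 'ee_pos': array([0.54484792, 0.08702717, 0.07132301]), 'ee_rot': array([[ 0.99835065, -0.04884524,  0.03016831],
       [-0.04923991, -0.998709  ,  0.01248067],
       [ 0.02951974, -0.01394557, -0.99946691]]), 'wrist_force': array([-1.01307669,  0.17728991,  2.1950629 ]), 'wrist_torque': array([-0.02786548,  0.24292374, -0.0359093 ]), 'width': 0.1530851437045169}
```

View pics/w3.png

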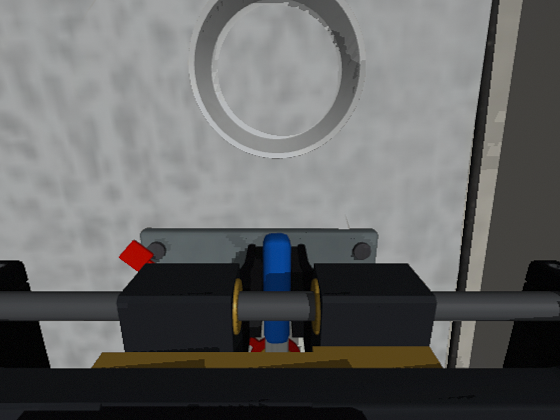

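The lever is gripped: width is 13.3 mm and the sleeve (277,235) sits between the pads. I'll lift the tips slightly off the dial and swing the lever along its arc.

Call:
jog_arm(
  commands=[
    [[0, 0, -0.12], 0, -1],
    [[-0.15, 0, -0.02], -0.9, -1],
    [[-0.15, 0, 0], -0.9, -1],
    [[-0.15, 0, 0], -0.9, -1],
    [[-0.15, 0, 0], -0.9, -1],
  ],
)

```text
t: 5.93
ee_pos: [0.5285, 0.0858, 0.0735]
ee_rot: [[0.977, 0.208, 0.035], [0.208, -0.978, 0.013], [0.037, -0.005, -0.999]]
wrist_force: [1.5, -0.8, -0.4]
width: 0.149
```

Call:
jog_arm(
  commands=[
    [[-0.15, 0.01, 0], -0.95, -1],
    [[-0.15, 0.01, 0], -0.95, -1],
    [[-0.15, 0.01, 0], -0.95, -1],
    [[-0.15, 0.01, 0], -0.95, -1],
    [[-0.15, 0.01, 0], -0.95, -1],
  ],
)

```text
t: 6.35
ee_pos: [0.5081, 0.0779, 0.0734]
ee_rot: [[0.849, 0.527, 0.038], [0.526, -0.85, 0.016], [0.041, 0.006, -0.999]]
wrist_force: [1.0, 0.7, 0.2]
width: 0.153
```

```bash
python3 - <<'E'
from meas import *
d=grab('wrist','w4'); meas(d)
o=sensors.observe(); p=o['ee_pos']+.003*o['ee_rot'][:,2]; print(p); q=p[:2]-[.5405,.020]; print(np.hypot(*q),np.degrees(np.arctan2(q[1],q[0])),np.degrees(np.arctan2(o['ee_rot'][1,0],o['ee_rot'][0,0])))
E
```

```text
blue 1475 [0.50034435 0.09028315] dir deg 119.19739467933863 ends [0.50758253 0.07733056] [0.49314755 0.10316168]
blue 417 [0.51903493 0.05851933] dir deg 23.979507454183896 ends [0.51341873 0.05602124] [0.52440059 0.06090597]
red 904 [0.47087054 0.09298623] dir deg 133.8069174154065 ends [0.48502217 0.07823261] [0.46346619 0.10070555]
red 131 [0.52767853 0.02400101] dir deg 86.38861767019073 ends [0.52723879 0.01703361] [0.52822689 0.03268934]
[0.50755894 0.07758682 0.07039963]
0.06634271659707733 119.7706065333046 32.03519591076706
```

View pics/w4.png

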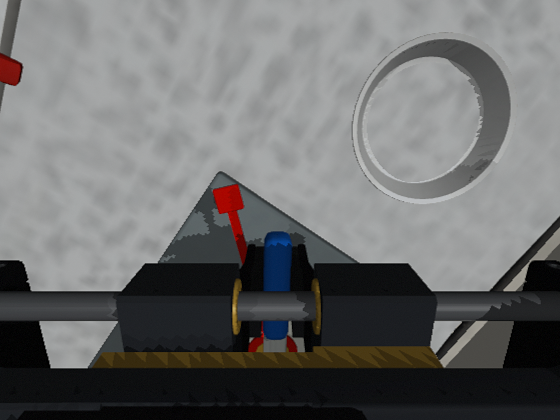

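The red strip ahead (228,198)-(243,260) has direction 133.8°, and the lever is at about 119.6°. That leaves 14.2° to turn.

Call:
jog_arm(
  commands=[
    [[-0.14, 0.01, 0], -0.88, -1],
    [[-0.14, 0.01, 0], -0.88, -1],
    [[-0.14, 0.01, 0], -0.88, -1],
    [[-0.1, 0.01, 0], -0.7, -1],
    [[0, 0, 0], 0, -1],
  ],
)

```text
t: 6.82
ee_pos: [0.4954, 0.0683, 0.0735]
ee_rot: [[0.701, 0.712, 0.038], [0.712, -0.702, 0.019], [0.04, 0.014, -0.999]]
wrist_force: [-0.6, -1.4, -2.2]
width: 0.149
```

```bash
python3 - <<'E'
from meas import *
d=grab('wrist','w5'); meas(d)
o=sensors.observe(); p=o['ee_pos']+.003*o['ee_rot'][:,2]; print(p); q=p[:2]-[.5405,.020]; print(np.hypot(*q),np.degrees(np.arctan2(q[1],q[0])),np.degrees(np.arctan2(o['ee_rot'][1,0],o['ee_rot'][0,0])))
E
```

```text
blue 1443 [0.48509555 0.07836575] dir deg 132.456712653512 ends [0.49494534 0.06760028] [0.47487005 0.08954187]
blue 415 [0.51048282 0.05214275] dir deg 35.81285161156628 ends [0.50516358 0.04830458] [0.51535851 0.05566087]
red 853 [0.47008223 0.0931722 ] dir deg 135.96519178918092 ends [0.48218339 0.08147202] [0.46290025 0.1001162 ]
red 123 [0.5275594  0.01978371] dir deg 98.43482553038437 ends [0.52853242 0.01322198] [0.52652816 0.026738  ]
red 103 [0.54417423 0.03455711] dir deg 156.15199639405574 ends [0.54929107 0.0322952 ] [0.53824571 0.03717784]
[0.49547786 0.06837169 0.07039925]
0.06608186998434122 132.9459737170526 45.32793603211856
```

View pics/w5.png

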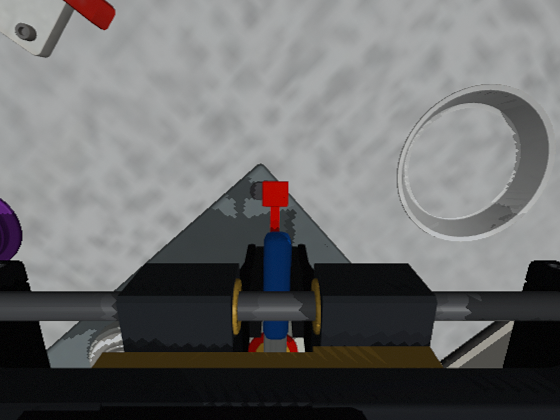

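The red tab (275,193) is nearly behind the lever (278,235), about 1° short. I'll add a small nudge and release.

Call:
jog_arm(
  commands=[
    [[-0.05, 0, 0], -0.25, -1],
    [[0, 0, 0], 0, -1],
    [[0, 0, 0], 0, -0.4],
    [[0, 0, 0], 0, -0.2],
    [[0, 0, 0], 0, 0],
  ],
)

```text
t: 7.28
ee_pos: [0.4955, 0.0673, 0.0739]
ee_rot: [[0.693, 0.72, 0.039], [0.72, -0.694, 0.018], [0.04, 0.016, -0.999]]
wrist_force: [0.2, -0.1, -1.0]
width: 0.299
```

Call:
jog_arm(
  commands=[
    [[0, 0, 0], 0, 0],
    [[0, 0, -0.5], 0, 0],
    [[0, 0, -1], 0, 0],
    [[0, 0, -1], 0, 0],
    [[0, 0, -1], 0, 0],
  ],
)

```text
t: 7.7
ee_pos: [0.4863, 0.0656, 0.1744]
ee_rot: [[0.694, 0.719, 0.024], [0.719, -0.695, 0.018], [0.03, 0.005, -1.0]]
wrist_force: [0.7, 0.2, -0.2]
width: 0.495
```

Call:
jog_arm(
  commands=[
    [[0, 0, -1], 0, 0],
    [[0, 0, -1], 0, -1],
    [[0, 0, -1], 0, -1],
    [[0, 0.5, -1], 0, -1],
    [[0, 1, 0], 0, -1],
  ],
)

```text
t: 8.12
ee_pos: [0.5159, 0.0345, 0.3084]
ee_rot: [[0.691, 0.722, 0.035], [0.722, -0.692, 0.019], [0.038, 0.012, -0.999]]
wrist_force: [1.6, -0.3, 2.3]
width: 0.28
```

```bash
python3 - <<'E'
from meas import *
d=grab('wrist','w6'); meas(d); meas(grab('top','top6'))
o=sensors.observe(); print(o['ee_pos'],o['ee_rot'],o['joint_positions'])
E
```

```text
blue 518 [0.4954729 0.0658884] dir deg 135.180498199521 ends [0.51524725 0.04623824] [0.47714274 0.08410343]
red 152 [0.46965288 0.0937062 ] dir deg 134.23666177908464 ends [0.47782292 0.08531552] [0.46418958 0.09931705]
red 53 [0.529761   0.01661015] dir deg 114.54980763317066 ends [0.53439608 0.00646278] [0.52529727 0.02638239]
blue 88 [0.49529323 0.06667835] dir deg 135.0906500184169 ends [0.51490846 0.04712509] [0.47773203 0.08418407]
[0.51652095 0.03136449 0.30291235] [[ 0.69462648  0.71875413  0.02977508]
 [ 0.71860332 -0.69520214  0.01741427]
 [ 0.03321628  0.00930006 -0.99940492]] [ -5.99631004  -5.57841303 100.30651959   1.17775969  83.680259
 -52.0728265 ]
```

View pics/w6.png

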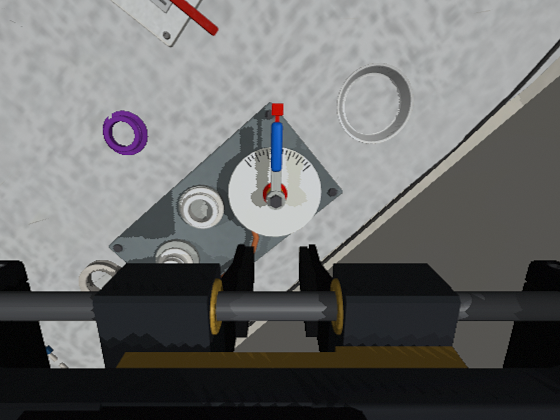

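Step 1 looks right: tab (277,108), lever (277,145) and hub (276,197) are collinear, with the lever at 134.9° and the pointer at 134.2°. Next I'll move over the knob with the fingers closing.

Call:
jog_arm(
  commands=[
    [[-0.86, 0.86, 0], 0, -1],
    [[-0.86, 0.86, 0], 0, -1],
    [[-0.86, 0.86, 0], 0, -1],
    [[-0.86, 0.86, 0], 0, -1],
    [[-0.86, 0.86, 0], 0, -1],
  ],
)

```text
t: 8.63
ee_pos: [0.5195, -0.1488, 0.297]
ee_rot: [[0.687, 0.726, 0.028], [0.726, -0.687, 0.023], [0.036, 0.004, -0.999]]
wrist_force: [0.3, -0.3, -0.3]
width: 0.004
```

```bash
python3 - <<'E'
from meas import *
grab('wrist','w7'); d=grab('side','s7')
cv2.imwrite('pics/zs7.png',cv2.resize(d['image'][180:345,210:350,::-1],None,fx=3.6,fy=3.6,interpolation=cv2.INTER_CUBIC))
o=sensors.observe(); print(o['ee_pos'],o['ee_rot'],o['joint_positions'],o['width'],o['t'], 'tip',o['ee_pos']+.022*o['ee_rot'][:,2])
E
```

```text
[ 0.51914791 -0.15214846  0.29633107] [[ 0.691133    0.72224539  0.02639653]
 [ 0.72195458 -0.69162194  0.02099243]
 [ 0.0334181   0.00454853 -0.99943111]] [-25.73254453  -1.52073095  97.13646836   1.75151232  83.54662176
 -72.16184833] 0.003265594876803035 8.7333 tip [ 0.51972863 -0.15168663  0.27434359]
```

View pics/zs7.png

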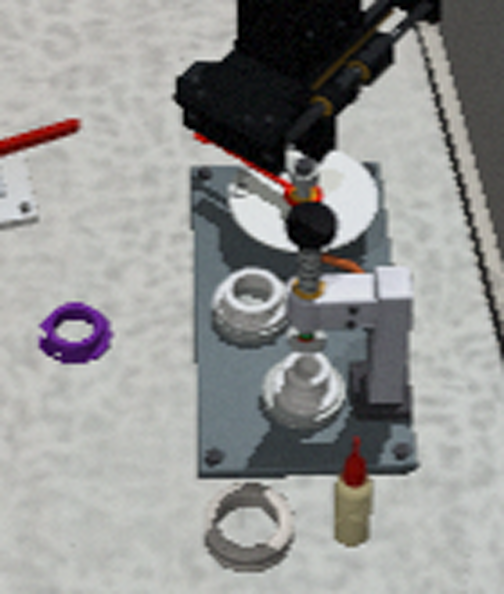

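```bash
python3 - <<'E'
from meas import *
np.set_printoptions(precision=4,suppress=True)
d=load('s7')
for u,v in[(305,360),(310,366),(315,372),(300,380),(255,300),(312,218),(312,212),(316,225),(310,348),(310,340),(310,335)]:
    print((u,v),pt(d,u/3.6+210,v/3.6+180))
d=load('top0')
for u,v in[(615,125),(620,134),(628,140)]: print(pt(d,u/3.8+200,v/3.8+160))
E
```

```text
(305, 360) [ 0.5214 -0.1471  0.0429]
(310, 366) [ 0.525  -0.1488  0.0375]
(315, 372) [ 0.5296 -0.1456  0.0257]
(300, 380) [ 0.5153 -0.1656  0.0435]
(255, 300) [ 0.4935 -0.0663  0.0197]
(312, 218) [ 0.5203 -0.1556  0.2055]
(312, 212) [ 0.5219 -0.1451  0.2001]
(316, 225) [ 0.5223 -0.1613  0.2044]
(310, 348) [ 0.521  -0.1687  0.0834]
(310, 340) [ 0.522  -0.1614  0.0832]
(310, 335) [ 0.5222 -0.159   0.0859]
[ 0.525  -0.1485  0.205 ]
[ 0.5188 -0.151   0.2083]
[ 0.5158 -0.1566  0.2051]
```

Call:
jog_arm(
  commands=[
    [[0, 0, 0.9], 0, -1],
    [[0, 0, 0.7], 0, -1],
    [[0, 0, 0.1], 0, -1],
    [[0, 0, 0], 0, -1],
  ],
)

```text
t: 9.07
ee_pos: [0.5196, -0.1509, 0.2427]
ee_rot: [[0.695, 0.718, 0.025], [0.718, -0.696, 0.023], [0.034, 0.002, -0.999]]
wrist_force: [-0.3, 0.5, 0.7]
width: 0.008
```

```bash
python3 - <<'E'
from meas import *
d=grab('side','s8')
cv2.imwrite('pics/zs8.png',cv2.resize(d['image'][180:345,210:350,::-1],None,fx=3.6,fy=3.6,interpolation=cv2.INTER_CUBIC))
o=sensors.observe(); print(o['ee_pos'],o['width'],o['t'], 'tip',o['ee_pos']+.022*o['ee_rot'][:,2],o['wrist_force'])
E
```

```text
[ 0.51955386 -0.15071224  0.24286241] 0.005183314585710179 9.1167 tip [ 0.520105   -0.15020323  0.22087521] [-0.08716485  0.88143409 -0.73515346]
```

View pics/zs8.png

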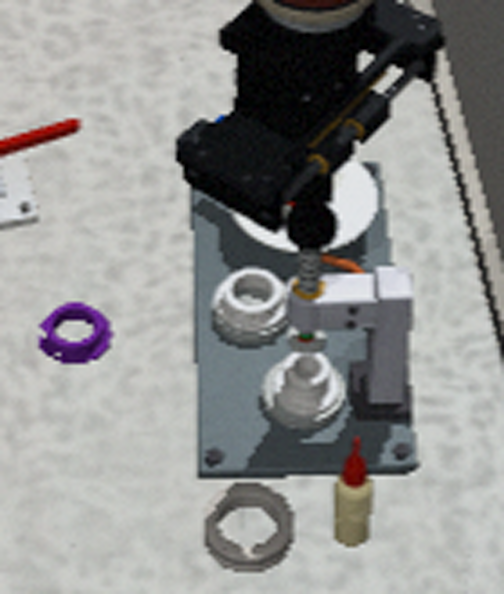

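The tips are centred over the knob (310,225), and the foot (310,345) is above the tall bush (305,385). I'll press down gently from here.

Call:
jog_arm(
  commands=[
    [[0, 0, 0.2], 0, -1],
    [[0, 0, 0.2], 0, -1],
    [[0, 0, 0.2], 0, -1],
    [[0, 0, 0.2], 0, -1],
    [[0, 0, 0], 0, -1],
  ],
)

```text
t: 9.53
ee_pos: [0.5223, -0.1493, 0.2218]
ee_rot: [[0.693, 0.72, 0.031], [0.72, -0.693, 0.02], [0.036, 0.008, -0.999]]
wrist_force: [-0.0, -0.2, 0.6]
width: 0.007
```

Call:
jog_arm(
  commands=[
    [[0, 0, 0.2], 0, -1],
    [[0, 0, 0.2], 0, -1],
    [[0, 0, 0.2], 0, -1],
    [[0, 0, 0], 0, -1],
  ],
)

```text
t: 9.87
ee_pos: [0.5234, -0.1493, 0.2048]
ee_rot: [[0.693, 0.72, 0.033], [0.72, -0.693, 0.018], [0.036, 0.011, -0.999]]
wrist_force: [-0.3, -0.9, -0.3]
width: 0.009
```

No force, although the tip should be about 20 mm below the knob's starting top. I'll look before moving further.

```bash
cat > look.py <<'E'
from meas import *
import sys
k=sys.argv[1]
d=grab('side','s'+k); grab('wrist','w'+k)
cv2.imwrite('pics/zs'+k+'.png',cv2.resize(d['image'][225:315,260:335,::-1],None,fx=6.6,fy=6.6,interpolation=cv2.INTER_CUBIC))
o=sensors.observe(); print(o['ee_pos'],o['width'],o['t'], 'tip',o['ee_pos']+.022*o['ee_rot'][:,2],o['wrist_force'])
E
python3 look.py 9
```

```text
[ 0.52349507 -0.14925761  0.2053958 ] 0.005189335532467508 9.9667 tip [ 0.52421432 -0.14885174  0.1834113 ] [-1.63611579 -0.65805063  0.0769591 ]
```

View pics/zs9.png

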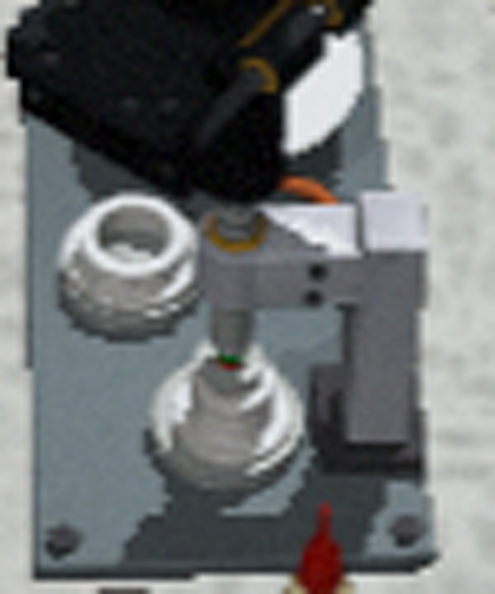

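View pics/w9.png

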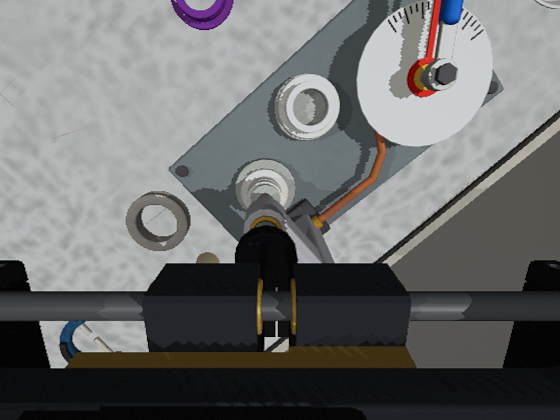

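It is working: the knob has moved down and the stem (228,362) is close over the tall bush. Force reads zero at rest because friction holds the plunger. The tip is at 0.183 and the target is about 0.1735, so I'll use finer steps.

Call:
jog_arm(
  commands=[
    [[-0.05, 0, 0.12], 0, -1],
    [[-0.05, 0, 0.1], 0, -1],
    [[0, 0, 0], 0, -1],
  ],
)

```text
t: 10.22
ee_pos: [0.5234, -0.1505, 0.1999]
ee_rot: [[0.692, 0.721, 0.037], [0.72, -0.693, 0.02], [0.04, 0.013, -0.999]]
wrist_force: [-0.7, -0.1, -0.6]
width: 0.009
```

```bash
python3 look.py 10
```

```text
[ 0.52316989 -0.15070043  0.19976421] 0.006967758833741911 10.3167 tip [ 0.52397739 -0.15027116  0.17778323] [0.90913275 0.22298981 0.90265064]
```

View pics/zs10.png

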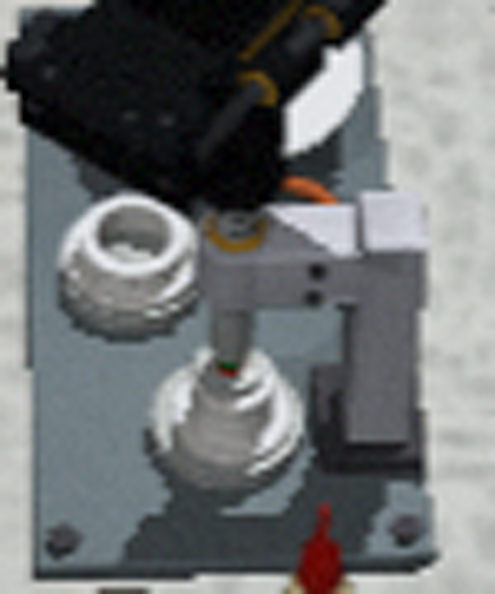

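```bash
cat > stem.py <<'E'
from meas import *
import sys
for k in sys.argv[1:]:
    d=load('s'+k); I=d['image'].astype(int); R,G,B=I[...,0],I[...,1],I[...,2]
    m=np.zeros(R.shape,bool); m[255:300,285:305]=1
    g=m&(G>R+25)&(G>B+25); r=m&(R>G+30)&(R>B+30)
    for n,q in(('g',g),('r',r)):
        ys,xs=np.nonzero(q); print(k,n,len(xs),(ys.min(),ys.max(),ys.mean(),xs.mean(),xs.min(),xs.max()) if len(xs) else '')
    if k==sys.argv[-1]:
        c=294
        for y in range(270,292): print(y,I[y,c].tolist(),I[y,c+1].tolist())
E
python3 stem.py 7 9 10
```

```text
7 g 3 (np.int64(273), np.int64(273), np.float64(273.0), np.float64(295.0), np.int64(294), np.int64(296))
7 r 9 (np.int64(258), np.int64(274), np.float64(265.1111111111111), np.float64(295.3333333333333), np.int64(292), np.int64(299))
9 g 2 (np.int64(279), np.int64(279), np.float64(279.0), np.float64(294.5), np.int64(294), np.int64(295))
9 r 7 (np.int64(262), np.int64(280), np.float64(269.7142857142857), np.float64(294.85714285714283), np.int64(293), np.int64(297))
10 g 2 (np.int64(280), np.int64(280), np.float64(280.0), np.float64(294.5), np.int64(294), np.int64(295))
10 r 9 (np.int64(261), np.int64(281), np.float64(268.1111111111111), np.float64(295.0), np.int64(293), np.int64(298))
270 [95, 97, 101] [93, 91, 100]
271 [95, 97, 101] [93, 94, 98]
272 [79, 80, 82] [76, 79, 80]
273 [91, 92, 92] [82, 85, 86]
274 [90, 94, 92] [85, 88, 87]
275 [88, 90, 88] [83, 89, 88]
276 [91, 91, 89] [86, 89, 89]
277 [89, 91, 91] [83, 86, 88]
278 [85, 89, 88] [80, 86, 84]
279 [86, 90, 88] [79, 81, 77]
280 [12, 60, 23] [24, 62, 30]
281 [99, 27, 21] [90, 33, 31]
282 [99, 100, 102] [96, 100, 100]
283 [94, 97, 95] [151, 153, 154]
284 [93, 99, 96] [91, 92, 93]
285 [116, 115, 116] [123, 121, 120]
286 [141, 143, 139] [173, 171, 175]
287 [139, 140, 136] [140, 140, 136]
288 [128, 126, 124] [123, 126, 120]
289 [142, 141, 139] [135, 137, 133]
290 [133, 133, 130] [132, 130, 130]
291 [140, 142, 137] [140, 136, 134]
```

The side view is too coarse (about 2.6 mm/px), so I'll go by height: the tip at 0.1778 means the foot is just touching the tall bush's top at 50 mm. I'll press about 4 mm more, then check the stem up close with the wrist camera.

Call:
jog_arm(
  commands=[
    [[-0.03, 0, 0.08], 0, -1],
    [[-0.02, 0, 0.06], 0, -1],
    [[0, 0, 0], 0, -1],
  ],
)

```text
t: 10.57
ee_pos: [0.5232, -0.1508, 0.197]
ee_rot: [[0.692, 0.721, 0.039], [0.72, -0.693, 0.021], [0.043, 0.014, -0.999]]
wrist_force: [-0.1, 0.5, 0.9]
width: 0.001
```

```bash
python3 look.py 11; python3 stem.py 11 | head -2
```

```text
[ 0.52323271 -0.15085126  0.19690545] 0.00025277992806847836 10.6667 tip [ 0.52409676 -0.15038681  0.17492733] [-0.07031207  1.54814655  2.62487622]
11 g 0 
11 r 7 (np.int64(261), np.int64(281), np.float64(270.0), np.float64(295.42857142857144), np.int64(293), np.int64(298))
```

Call:
jog_arm(
  commands=[
    [[0, 0, 0.05], 0, -1],
    [[0, 0, 0], 0, -1],
  ],
)

```text
t: 10.83
ee_pos: [0.5232, -0.1509, 0.196]
ee_rot: [[0.692, 0.721, 0.039], [0.72, -0.693, 0.021], [0.042, 0.014, -0.999]]
wrist_force: [0.1, -0.3, 0.4]
width: 0.006
```

```bash
python3 look.py 12; python3 stem.py 12
```

```text
[ 0.52323051 -0.15098731  0.19590585] 0.006983513948794134 10.9333 tip [ 0.52409351 -0.15052861  0.17392757] [0.17289047 0.46051875 2.07528814]
12 g 0 
12 r 8 (np.int64(261), np.int64(281), np.float64(269.0), np.float64(294.625), np.int64(293), np.int64(297))
270 [97, 100, 106] [93, 95, 101]
271 [102, 103, 112] [94, 97, 102]
272 [82, 86, 85] [76, 77, 80]
273 [88, 87, 91] [86, 86, 87]
274 [88, 92, 92] [84, 87, 89]
275 [90, 94, 93] [85, 88, 87]
276 [90, 94, 91] [82, 85, 82]
277 [89, 92, 91] [84, 87, 86]
278 [90, 88, 89] [82, 86, 87]
279 [85, 87, 86] [80, 82, 79]
280 [84, 86, 87] [86, 89, 87]
281 [96, 31, 29] [74, 30, 28]
282 [97, 102, 100] [99, 100, 99]
283 [94, 98, 96] [153, 157, 157]
284 [95, 96, 98] [94, 95, 94]
285 [115, 113, 115] [123, 121, 124]
286 [146, 147, 144] [174, 176, 177]
287 [137, 138, 135] [143, 142, 138]
288 [131, 131, 127] [124, 125, 121]
289 [141, 140, 137] [137, 136, 132]
290 [133, 130, 128] [127, 125, 122]
291 [141, 140, 136] [138, 137, 133]
```

View pics/zs12.png

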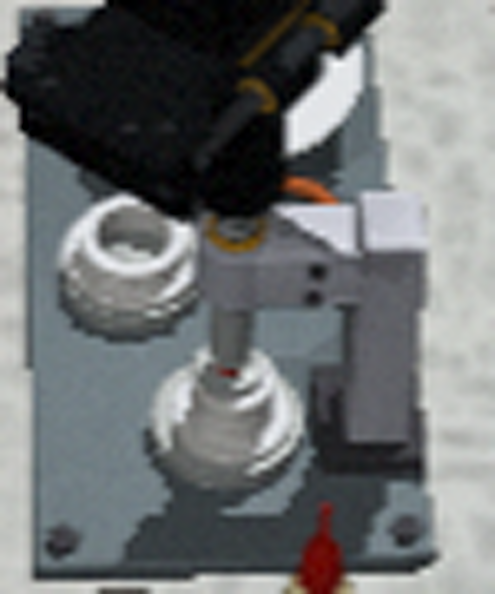

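At most about 5 mm is squeezed, by tip height (0.1739). I'll retreat straight up, then move to where the wrist camera can see the stem from the side.

Call:
jog_arm(
  commands=[
    [[0, 0, -0.2], 0, -1],
    [[0, 0, -0.8], 0, -1],
    [[0, 0, -0.8], 0, -1],
    [[-0.94, 0.47, 0], 0, -1],
    [[-0.94, 0.47, 0], 0, -1],
  ],
)

```text
t: 11.35
ee_pos: [0.5014, -0.2093, 0.248]
ee_rot: [[0.688, 0.725, 0.034], [0.725, -0.688, 0.023], [0.04, 0.008, -0.999]]
wrist_force: [0.1, -0.9, -0.4]
width: 0.007
```

Call:
jog_arm(
  commands=[
    [[-0.94, 0.47, 0], 0, -1],
    [[-0.94, 0.47, 0], 0, -1],
    [[-0.94, 0.47, 0], 0, -1],
    [[0, 0, 1], 0, -1],
    [[0, 0, 1], 0, -1],
  ],
)

```text
t: 11.77
ee_pos: [0.476, -0.3121, 0.1935]
ee_rot: [[0.69, 0.723, 0.045], [0.723, -0.69, 0.008], [0.037, 0.027, -0.999]]
wrist_force: [0.3, -0.1, -1.0]
width: 0.004
```

```bash
python3 look.py 13; python3 -c "
from h import *
d=load('w13');print(-np.array(d['R']).T@d['t']);print(proj(d,[.519,-.152,.06]))"
```

```text
[ 0.47355336 -0.30887164  0.18849396] 0.005033633747248017 11.8667 tip [ 0.47435545 -0.3085286   0.16651126] [-0.21871134  1.00546337 -0.60166122]
[ 0.4085804  -0.25526413  0.32489671]
[452.93671457 111.23703991]
```

View pics/w13.png

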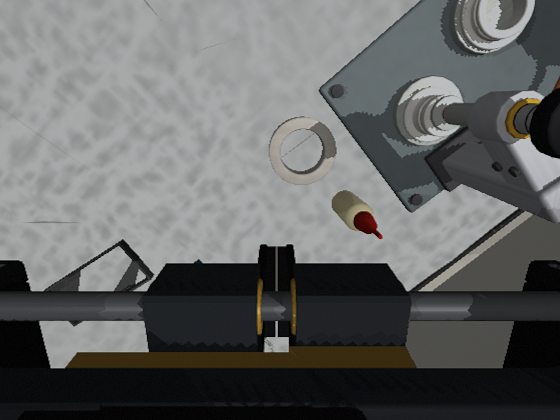

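The view works: the stem is around (448,112) above the bush. I'll go lower for more detail.

Call:
jog_arm(
  commands=[
    [[0, 0, 1], 0, -1],
    [[0, 0, 0.9], 0, -1],
    [[0, 0, 0], 0, -1],
  ],
)

```text
t: 12.12
ee_pos: [0.4769, -0.3088, 0.1341]
ee_rot: [[0.689, 0.724, 0.038], [0.724, -0.689, 0.014], [0.036, 0.018, -0.999]]
wrist_force: [-1.8, 1.7, -1.0]
width: 0.008
```

```bash
python3 look.py 14; python3 -c "
from h import *
d=load('w14');print(-np.array(d['R']).T@d['t']);u,v=proj(d,[.519,-.152,.06]);print(u,v);u=int(min(u,519));v=int(v)
for z in(.045,.05,.055,.06,.065,.07,.08): print(z,proj(d,[.519,-.152,z]))
cv2.imwrite('pics/zw14.png',cv2.resize(d['image'][max(v-35,0):v+35,u-40:u+40,::-1],None,fx=8,fy=8,interpolation=cv2.INTER_CUBIC));print(u-40,v-35)"
```

```text
[ 0.47889209 -0.31043551  0.13855374] 0.009736050368766156 12.2167 tip [ 0.4798369  -0.31022252  0.11657507] [-0.11178422 -0.84278558  0.91360658]
[ 0.41231791 -0.25442543  0.27430822]
491.6679256687523 109.93353891725114
0.045 [477.22986894 109.24026812]
0.05 [481.83511928 109.46139799]
0.055 [486.64323598 109.69226887]
0.06 [491.66792567 109.93353892]
0.065 [496.9241582  110.18592694]
0.07 [502.42831563 110.45021954]
0.08 [514.25404291 111.01805436]
451 74
```

View pics/zw14.png

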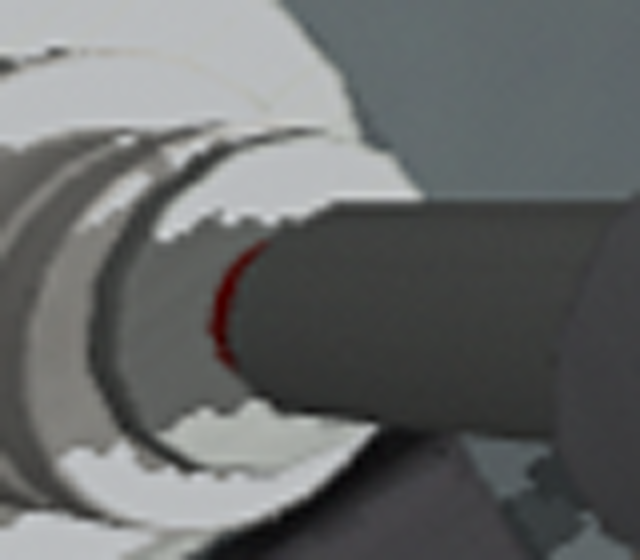

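Only red shows (zoom 212–235, px 477.5–480), but from this steep view the wider tube hides part of the stem. I'll work out the exposed length by geometry.

```bash
python3 - <<'E'
from h import *
np.set_printoptions(precision=4,suppress=True)
d=load('w14'); I=d['image']
for v in(112,114,116): print(v,[(u,I[v,u].tolist()) for u in range(458,486)])
c=-np.array(d['R']).T@d['t']
# tube width: column profiles
for u in(500,505,510,515): print(u,[(v,int(I[v,u].sum())) for v in range(94,134)])
E
```

```text
112 [(458, [124, 123, 119]), (459, [124, 122, 118]), (460, [126, 124, 119]), (461, [123, 122, 118]), (462, [93, 94, 90]), (463, [53, 55, 54]), (464, [59, 60, 58]), (465, [67, 68, 66]), (466, [85, 87, 84]), (467, [96, 99, 94]), (468, [96, 98, 96]), (469, [95, 96, 94]), (470, [96, 97, 95]), (471, [93, 94, 92]), (472, [92, 95, 92]), (473, [93, 96, 92]), (474, [93, 95, 92]), (475, [94, 96, 94]), (476, [92, 92, 89]), (477, [82, 64, 62]), (478, [64, 0, 0]), (479, [63, 24, 23]), (480, [55, 51, 51]), (481, [58, 61, 59]), (482, [59, 61, 59]), (483, [58, 59, 58]), (484, [58, 60, 58]), (485, [58, 59, 58])]
114 [(458, [122, 121, 116]), (459, [124, 121, 117]), (460, [125, 124, 120]), (461, [111, 111, 107]), (462, [65, 67, 64]), (463, [53, 54, 53]), (464, [58, 59, 59]), (465, [71, 73, 71]), (466, [91, 93, 91]), (467, [96, 99, 96]), (468, [93, 95, 92]), (469, [92, 93, 91]), (470, [91, 94, 91]), (471, [93, 95, 92]), (472, [93, 95, 93]), (473, [94, 96, 93]), (474, [93, 96, 93]), (475, [94, 96, 94]), (476, [88, 85, 82]), (477, [73, 40, 38]), (478, [62, 3, 3]), (479, [60, 37, 35]), (480, [57, 61, 59]),
[... 1919 characters left out ...]
177), (116, 176), (117, 171), (118, 171), (119, 167), (120, 163), (121, 163), (122, 163), (123, 158), (124, 152), (125, 150), (126, 146), (127, 133), (128, 192), (129, 269), (130, 279), (131, 248), (132, 218), (133, 203)]
515 [(94, 307), (95, 308), (96, 305), (97, 308), (98, 316), (99, 207), (100, 181), (101, 185), (102, 190), (103, 192), (104, 193), (105, 193), (106, 188), (107, 188), (108, 191), (109, 186), (110, 186), (111, 188), (112, 184), (113, 182), (114, 180), (115, 180), (116, 176), (117, 174), (118, 175), (119, 166), (120, 169), (121, 165), (122, 160), (123, 160), (124, 155), (125, 150), (126, 151), (127, 141), (128, 126), (129, 251), (130, 274), (131, 276), (132, 275), (133, 275)]
```

```bash
python3 - <<'E'
from h import *
d=load('w14'); K,R,t=[np.array(d[k]) for k in('intrinsics','R','t')]; c=-R.T@t
a=np.array([.519,-.152]); e=(c[:2]-a)/np.linalg.norm(c[:2]-a)
Z=(R@[.519,-.152,.085]+t)[2]; print('Z',Z,'tube R mm',29.0/2*Z/K[0,0]*1e3)
D=np.linalg.norm(c[:2]-a)
def hor(u,z): 
    p=ray(d,u,113.5,z); return ((p[:2]-a)@e)*1e3
print('disc bottom r',hor(461.5,.050),'disc top r',hor(465.3,.055),'stem r',hor(476.8,.055))
for Rt in(8.5,9,9.5):
  # calibrate offset so disc top r=14
  o=hor(465.3,.055)-14
  for z in np.arange(.055,.066,.001):
    print(Rt,round(z,4),round(hor(479.4,z)-o-Rt,2),end=' | ')
  print()
E
```

```text
Z 0.1866783342374624 tube R mm 8.343217431361218
disc bottom r 13.452994403526871 disc top r 13.875722084993292 stem r 6.072627676036499
8.5 0.055 -4.07 | 8.5 0.056 -3.42 | 8.5 0.057 -2.76 | 8.5 0.058 -2.11 | 8.5 0.059 -1.45 | 8.5 0.06 -0.8 | 8.5 0.061 -0.14 | 8.5 0.062 0.51 | 8.5 0.063 1.17 | 8.5 0.064 1.82 | 8.5 0.065 2.48 | 8.5 0.066 3.13 | 
9 0.055 -4.57 | 9 0.056 -3.92 | 9 0.057 -3.26 | 9 0.058 -2.61 | 9 0.059 -1.95 | 9 0.06 -1.3 | 9 0.061 -0.64 | 9 0.062 0.01 | 9 0.063 0.67 | 9 0.064 1.32 | 9 0.065 1.98 | 9 0.066 2.63 | 
9.5 0.055 -5.07 | 9.5 0.056 -4.42 | 9.5 0.057 -3.76 | 9.5 0.058 -3.11 | 9.5 0.059 -2.45 | 9.5 0.06 -1.8 | 9.5 0.061 -1.14 | 9.5 0.062 -0.49 | 9.5 0.063 0.17 | 9.5 0.064 0.82 | 9.5 0.065 1.48 | 9.5 0.066 2.13 |
```

Geometry gives an exposed stem of about 6 mm, so about 4 mm squeeze (3.1 to 4.0 depending on tube radius). The disc sits on the 50 mm bush top, and the tip height at release implied about 4 mm. I'll raise the arm clear and recheck the lever and the rest of the scene.

Call:
jog_arm(
  commands=[
    [[0, 0.3, -1], 0, -1],
    [[0, 0.3, -1], 0, -1],
    [[0, 0.5, -1], 0, -1],
    [[0, 0, 0], 0, -1],
  ],
)

```text
t: 12.55
ee_pos: [0.5008, -0.3339, 0.2413]
ee_rot: [[0.686, 0.726, 0.046], [0.727, -0.687, 0.007], [0.036, 0.028, -0.999]]
wrist_force: [-0.1, 0.4, 1.8]
width: 0.008
```

```bash
python3 - <<'E'
from meas import *
d=grab('top','top15'); meas(d); s=grab('side','s15')
print('tab',ray(d,231/3.8+200,233/3.8+160,.048))
a=cv2.resize(d['image'][160:260,200:410,::-1],None,fx=3.8,fy=3.8,interpolation=cv2.INTER_CUBIC); cv2.imwrite('pics/z15.png',a)
cv2.imwrite('pics/zs15.png',cv2.resize(s['image'][180:345,210:350,::-1],None,fx=3.6,fy=3.6,interpolation=cv2.INTER_CUBIC))
o=sensors.observe(); print(o['ee_pos'],o['t'],o['wrist_force'])
E
```

```text
blue 88 [0.49529323 0.06667835] dir deg 135.0906500184169 ends [0.51490846 0.04712509] [0.47773203 0.08418407]
tab [0.46794366 0.09456133 0.048     ]
[ 0.49848233 -0.33157306  0.23599104] 12.65 [ 1.09786682 -0.23554625 -0.48530998]
```

View pics/z15.png

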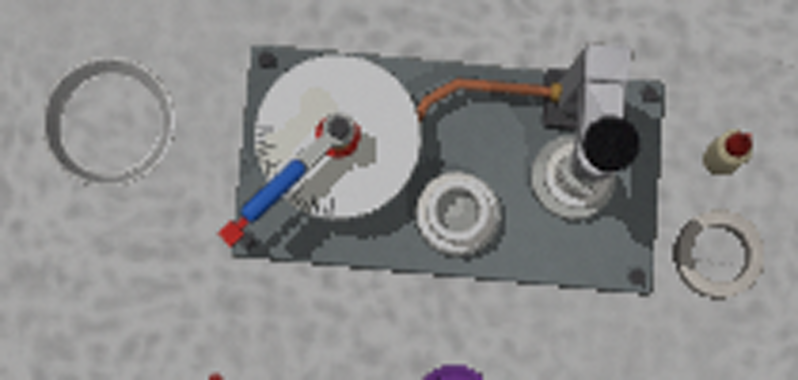

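View pics/zs15.png

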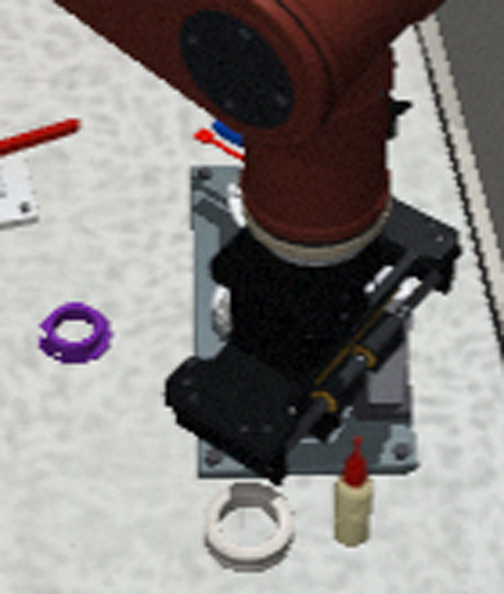

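In the top view the lever (270,190) lies in line with the red tab (231,233), and the dish, ring, oiler and bushes have not moved. The side view shows the arm clear of the stand. I'm handing the job in.

```bash
python3 -c "
from cell import workorder,sensors
print(workorder.finish_job())"
```

```text
the job is handed in; nothing more can be done
None
```

I turned the lever to the red pointer and pressed the gauge's knob until the foot sat on the tall bush. The arm then backed clear, and I handed the job in at about 12.7 s of the 48 s.

- **Lever:** I gripped the blue sleeve and swung it about 45°, then let go. The last checks put it at about 135° against about 134° for the pointer. That is within about 1°, in both the wrist and top views.
- **Foot and spring:** I estimate the spring is squeezed by about 4 mm. The fingertip height at release implied 3.9 to 4.5 mm, and the close wrist view gave 3.1 to 4.0 mm, depending on the tube's radius. That is inside the required 2 to 7 mm, but it may be slightly under the 4 to 5 mm aimed for.
- **Not directly confirmed:** I never saw the tube's edge in the green band. The wrist view was steep enough that the tube hid that part of the stem and only red showed. The side camera was too coarse to tell, and the wrist force stayed near noise level (at most 2.6 N upward), so it gave no independent check.
- **Surroundings:** the bushes, dish, ring gauge and oiler looked unmoved in the last top view, compared by eye.

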